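Refit the washer's programme knob and hold it pressed

ROBOT

A 7-joint arm with a two-finger parallel gripper is mounted at the origin on the work surface. World frame = base frame: x ahead of the robot, y to its left, z up, the work surface at z = 0. Lengths are in m, angles in rad, forces in N, time in s.
With the tool pointing down it reaches from about 0.4 to 0.875 m from the base axis. Payload 6.5 kg.
Tool frame: the origin (TCP) lies at the very end of the fingers, on their centre line; the grasp point (between the pads) lies grasp_offset behind it (grasp_offset is the distance from the TCP to the grasp point, in m); z points along the fingers, y is the line along which they close (so a half turn about z gives the same grasp; the last joint's range is limited). The gripper opens to 85 mm and grips with 20 to 120 N. Pads are 22 mm wide; open, the fingers measure 114 mm over their backs; the gripper's body (76 mm by 85 mm) begins 54 mm behind the grasp point. The pads swing forward as they close: fully open they stand 13 mm farther back than shut.
Start: joints at [-0.066, 0.536, -0.004, 1.538, 0.003, 1.067, -0.071], TCP at [0.65, 0, 0.231] pointing down, gripper open.
Joint ranges: [-2.7, 2.7], [-0.37, 2.16], [-1.27, 1.26], [0.24, 2.4], [-1.31, 4.45], [0.19, 1.91], [-2.76, 2.76]. Speed limits (rad/s): [2.39, 2.39, 3.14, 3.14, 3.14, 3.14, 3.14].

INTERFACE

Orientations are given as a unit quaternion [x, y, z, w].
In Python, from workcell import get_obs, snapshot, hand_in, cut_out, spot_point, grasp_offset gives the robot as it stands. The module is installed in compiled form; this text tells all that it offers.
- The arm moves only by the tool jog_arm, never from a script. Its argument "plan" is text: rows parted by semicolons, each of 7 numbers parted by spaces: the shift along the tool's x, y, z in units of 0.02 m (1.0 is 0.02 m), then the turn, a rotation vector about the tool's x, y, z in units of 30 degrees (1.0 is 30 degrees), then the opening, from -1 (shut) to 1 (fully open). In form: dx dy dz ax ay az gripper; .... A call has exactly 5 rows; each row shifts and turns the commanded pose from where the row before left it, along the tool's axes as they then stand; what a row does not reach is not made up. A row lasts 1/12 s, in which the tool goes at most 41.7 mm and 7.16 degrees, less where a joint would pass 70% of its speed; a pose out of reach is approached as far as the arm can. A call with a number of a shift or a turn outside -1 to 1 is refused whole. A call with a gripper value outside its range is refused whole. The fingers move at their own pace and stop on an object; "squeeze" is the grip in N (left out, the last holds). Time passes only in rows, so rows that do not move let the fingers close, or fill a call up. It gives the time, the measured TCP pose, the force, the opening and the grip force at its end, in the units of the state.
- get_obs(): the state, without advancing time (a new reading comes with each control period).
- snapshot(name): name is "scene" or "side" or "wrist"; returns a dict with "color" (420x560x3 uint8, red, green, blue), "vertical_fov" (degrees; the focal length in pixels is half the picture's height over the tangent of half this angle, whatever the lens; pixels are square), "cx", "cy" (the principal point, pixels), "cam_to_world" (4x4, takes a point from camera to world coordinates); the wrist camera has in their place "tool_from_camera" (4x4, takes a point from camera to tool coordinates, whose origin is the TCP and whose axes are the flange's). Camera axes: x right, y up, looking along -z (the intrinsics and any distortion apply to the point x, -y, -z); pixel columns grow to the right and rows downward; lengths in m; the calibration is good to about 2 mm. The wrist camera is an equidistant fisheye: a pixel r from the principal point sees the ray r / f radians off the axis. A picture is of the moment at which its call begins: read the wrist's pose just before it. There is no depth.
- hand_in(): hands the job in; it is judged then, once.
Trained networks look in a picture, given as the dict that the camera call returned (one of the last four; its "shot" number tells which), for a name from the list of things; names that differ only in an ending like _2 or _b are one class to them, and where a whole thing is asked for, a point or a joint stands for the part that bears it (a point fixed in the world has none). Each returns a list of dicts, best first, with "conf" (0 to 1); they miss things now and then, are a little off and sometimes report something else, mostly with a low value. They report only what shows in the picture. A call takes as long as a camera call. They do not tell look-alikes from the thing itself.
- cut_out(name, picture): "pixels" (420x560 bool, what is visible of it).
- spot_point(name, picture): "point" ([x, y, z] in m, in the coordinates of the camera as it stood for that picture, good to about 4 mm: a listed point, or the origin of a listed thing).
The state is a dict: "time": time; "qpos": joint angles; "joint_vel": joint speeds; "joint_efforts": joint torques, N m; "position": TCP position; "tool_rot": TCP orientation; "ft_force": force on the tool from outside, world axes, zero at the start; "ft_torque": the same for the moment, N m; "width": finger opening in m; "gripper_force": force on a finger pad.
Only numpy, scipy, OpenCV 4.12 (cv2) and the standard library are available. Lean on these libraries where they do the work, as an engineer would, in place of code of your own. Each camera call takes 0.05 s, during which the arm holds its last target. There are 200 camera calls.

TASK

Take the orange shipping cap off the spindle of the washer's control module and leave it in the blue parts tray. Then pick up the white programme knob, turn it so that its bore meshes with the spindle's splines, slide it fully home and press it so that the spindle sinks close to its stop. Finish while still holding the knob pressed down (do not let go), and leave the other things on the bench where they are.

Things in the scene. Friction and masses are not known exactly. Their poses are not given: they have to be found in the camera images.
- module: Control module of a washing machine, a grey box with a black face lying face up, fixed to the bench: 130 (its x) x 300 (its y) x 55 mm high. Origin at the centre of its underside. The programme spindle stands in the middle of the face, in a ring of twelve white ticks (radius 40 to 48 mm); nothing else stands out of the face by more than 2 mm.
- spindle_top (a point): Centre of the top of the brass spindle, 87 mm above the bench when up (32 mm above the module's face). It is a cross of four equal splines: bars 8 mm wide, 30 mm tip to tip, one along this point's x, one along its y, alike every 90 degrees; top edges rounded 4 mm. z up. Starts up to 40 degrees either way from the module's axes, hidden under the orange cap.
- spindle (a joint): How far the spindle is pushed down into the module, m: 0 = up, 0.006 = stop. Spring: about 5 N to start it, 8.5 N at the stop; it springs back when let go. (The spindle turns only against stiff friction, 0.25 N m.)
- cap: Orange plastic shipping cap, an upside-down cup 44 mm in diameter, 45 mm high, wall 3 mm, closed top 4 mm thick, about 30 g. It stands loosely over the spindle on the module's face. Origin at the centre of its open underside, z up through the closed top.
- cap_middle (a point): Point on the cap's axis, halfway up (22.5 mm above its underside).
- knob: White knob, 60 to 130 g, standing on its skirt. Skirt 56 mm in diameter, 26 mm high; on it a grip bar 50 mm long (its x), 18 wide (y), 24 high, blue line on top towards +x. Cross-shaped bore from below, 20 mm deep, slots 10.5 mm wide, 34 tip to tip, along its x and y; fits in four positions 90 degrees apart. Origin: centre of the underside, z up; fully home it is 20 mm below the spindle's top.
- tray: Blue open parts tray, fixed to the bench, 140 x 140 mm, 30 mm high, walls and floor 4 mm. Origin at the centre of its underside.
- mug: Bystander: blue mug, 80 mm wide, 90 mm high, handle towards its +y. Origin at the centre of its underside.
- jar: Bystander: amber jar with steel lid, 60 mm in diameter, 75 mm high. Origin at the centre of its underside.
- screwdriver: Bystander: screwdriver with red handle lying on the bench on the robot's side of the module, about 200 mm long along its x. Origin at the middle of its length, on its underside.
- pedal: Bystander: green guitar effects pedal, 120 x 70 x 40 mm, with small knobs to 54 mm. Origin at the centre of its underside.
- detergent: Bystander: blue bottle with white cap, 70 mm in diameter, 170 mm high. Origin at the centre of its underside.
- tape: Bystander: yellow roll 100 mm in diameter, 25 mm high, lying flat. Origin at the centre of its underside.
There are look-alikes about, which are no part of the job. There is more than one size of the cap; the job needs the larger. There is more than one size of the knob; the one meant has the size given above.

How it is judged:
On the way, in this order (a step that is already met when the one before it is completed fails the run):
1. the cap lies in the tray, let go (x of cap_middle in the frame of tray between -0.066 and 0.066 m and y of cap_middle in the frame of tray between -0.066 and 0.066 m and z of cap_middle in the frame of tray below 0.045 m and contact force between the fingers and cap below 0.1 N and linear speed of cap below 0.03 m/s), for 0.2 s.
2. the knob is meshed and fully home on the spindle (z of knob in the frame of spindle_top below -0.0175 m and horizontal distance between knob and spindle_top below 0.004 m and angle between knob's own z axis and vertical below 0.12 rad), for 0.2 s.
At the end, for the whole second after the job is handed in: Knob on the spindle, upright within 7 degrees, centred within 4 mm, underside 17.5 mm or more below the spindle top; fingers press on it (over 2 N), spindle held down over 3.5 of 6 mm. Cap in the tray, let go, at rest (middle inside the walls, under 45 mm above the tray underside) (all of step 1 and all of step 2 and value of joint spindle above 0.0035 m and contact force between the fingers and knob above 2 N and velocity of joint spindle below 0.01 m/s); the arm keeps its last pose, push and grip.
It fails at once if a bystander (mug, jar, screwdriver, pedal, bottle or yellow roll) is moved more than 30 mm (distance of any of mug, jar, screwdriver, pedal, detergent, tape from where it was at the start of the episode above 0.03 m).
It also fails if it takes over 66 s, if anything falls off the work surface, if the arm or the gripper's body presses on something with over 40 N, if the wrist force passes 120 N, or if a joint passes its speed limit or range.

## Working session

There is one attempt and no reset: what is moved stays moved. The work goes in short steps, Python scripts to look and compute and a tool call to move; the robot and the scene stay as the last step left them, time stands still between calls to the robot, and variables do not carry over. Pictures are saved under pics/ and viewed, at most 10 in all, crops included, and the job is handed in when it is done.

Besides the shell and the picture viewer there is one more tool, called after "Emit:" by a JSON object that holds its "fn" and its "kwargs". jog_arm: Moves the arm, as the interface text tells. Shifts and turns lie within -1 to 1; 1 stands for 0.02 m of shift or 30 degrees of turn. Its arguments: {"type":"object","properties":{"plan":{"type":"string"},"squeeze":{"type":"number"}},"required":["plan"]}

```bash
mkdir -p pics
cat > h.py <<'E'
import numpy as np, cv2
from scipy.spatial.transform import Rotation as R
from workcell import get_obs, snapshot, hand_in, cut_out, spot_point, grasp_offset
def T(o):
    M=np.eye(4);M[:3,:3]=R.from_quat(o['tool_rot']).as_matrix();M[:3,3]=o['position'];return M
def shot(n,f=None):
    o=get_obs();s=snapshot(n)
    s['M']=s['cam_to_world'] if n!='wrist' else T(o)@np.array(s['tool_from_camera'])
    s['M']=np.array(s['M']);s['n']=n
    if f: cv2.imwrite('pics/'+f,s['color'][:,:,::-1])
    return s
def world(s,p): return (s['M']@np.r_[p,1])[:3]
def ray(s,u,v):
    f=210/np.tan(np.radians(s['vertical_fov']/2)); a=np.array([u-s['cx'],v-s['cy']])/f
    if s['n']=='wrist':
        r=np.linalg.norm(a)+1e-12; d=np.r_[a/r*np.sin(r),np.cos(r)]
    else: d=np.r_[a,1]
    return s['M'][:3,:3]@(d*[1,-1,-1])
def hit(s,u,v,z):
    d=ray(s,u,v);c=s['M'][:3,3];return c+d*(z-c[2])/d[2]
def find(s,names):
    for n in names:
        for r in spot_point(n,s): print(s['n'],n,round(r['conf'],2),world(s,r['point']).round(4))
E
python3 - <<'E'
from h import *
print(grasp_offset, {k:np.round(v,3) for k,v in get_obs().items()})
for n in ['scene','side','wrist']:
    s=shot(n,n+'0.png'); print({k:v for k,v in s.items() if k not in('color','M','cam_to_world')}, s['M'][:3,3].round(3))
    find(s,['module','cap','knob','tray','mug','jar','screwdriver','pedal','detergent','tape'])
E
```

```text
0.0187 {'time': np.float64(0.0), 'qpos': array([-0.066,  0.537, -0.004,  1.539,  0.003,  1.067, -0.071]), 'joint_vel': array([-0.001,  0.   ,  0.001,  0.001,  0.   , -0.001, -0.   ]), 'joint_efforts': array([-0.000e+00, -5.834e+01,  1.049e+00, -2.591e+01,  1.200e-02,
        9.000e-03, -0.000e+00]), 'position': array([ 0.649, -0.   ,  0.23 ]), 'tool_rot': array([ 0.707,  0.707, -0.001, -0.001]), 'ft_force': array([ 0.929,  0.286, -0.09 ]), 'ft_torque': array([0.026, 0.02 , 0.008]), 'gripper_force': np.float64(0.0), 'width': np.float64(0.085)}
{'vertical_fov': 43.21257246760224, 'cx': 286.03334545285435, 'cy': 209.9543193131223, 'shot': 1, 'n': 'scene'} [ 1.226 -0.697  1.351]
scene module 0.65 [ 0.5809 -0.0121 -0.0007]
scene cap 0.69 [ 0.675  -0.2287 -0.0037]
scene cap 0.52 [ 0.5824 -0.0041  0.0522]
scene knob 0.67 [ 0.4859  0.3537 -0.0055]
scene knob 0.45 [ 0.5193  0.4449 -0.0023]
scene tray 0.59 [ 0.4434 -0.3459  0.0009]
scene mug 0.58 [ 0.6458  0.4335 -0.0017]
scene mug 0.28 [ 0.4862  0.3532 -0.0073]
scene jar 0.96 [ 0.7519  0.0671 -0.0014]
scene screwdriver 0.64 [ 0.4268  0.0301 -
[... 839 characters left out ...]
vertical_fov': 65.70646984690485, 'cx': 278.2029685323181, 'cy': 208.39389458281957, 'tool_from_camera': array([[-1.27834049e-04,  9.57687602e-01,  2.87809731e-01,
         7.17562315e-02],
       [ 9.99999959e-01,  4.90187886e-05,  2.81051503e-04,
        -6.14624753e-05],
       [ 2.55051455e-04,  2.87809756e-01, -9.57687569e-01,
        -1.42192723e-01],
       [ 0.00000000e+00,  0.00000000e+00,  0.00000000e+00,
         1.00000000e+00]]), 'shot': 3, 'n': 'wrist'} [0.65  0.072 0.373]
wrist module 0.8 [ 0.587  -0.0087 -0.0061]
wrist cap 0.85 [ 0.6736 -0.2217  0.0015]
wrist cap 0.68 [ 0.5817 -0.0059  0.0571]
wrist jar 0.91 [0.7521 0.0644 0.0012]
wrist screwdriver 0.57 [0.4285 0.0254 0.0023]
```

View pics/scene0.png

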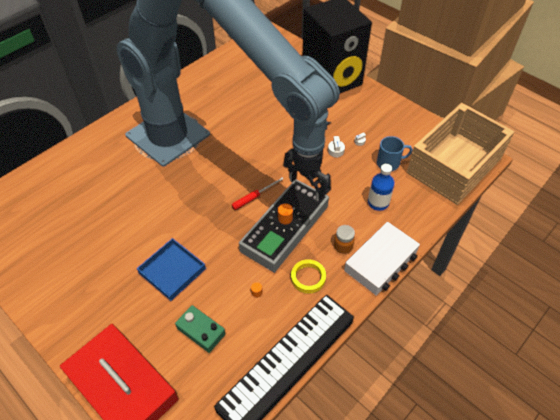

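View pics/wrist0.png

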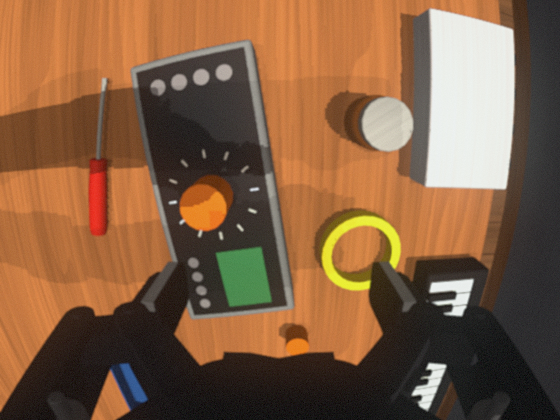

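The scene view shows the large orange cap on the module at about (286,214), with the small look-alike at (256,289). The tray is at (172,268), the large knob at (337,147) and the small one at (360,139). In the wrist view the cap top is at about (203,207). The network points agree with this: cap at (0.581, -0.007, 0.055), big knob at (0.487, 0.352), tray at (0.447, -0.345).

Emit:
{"fn": "jog_arm", "kwargs": {"plan": "-0.08 -0.85 0.8 0 0 0 1; -0.08 -0.85 0.8 0 0 0 1; -0.08 -0.85 0.8 0 0 0 1; -0.08 -0.85 0.8 0 0 0 1; 0 0 0 0 0 0 1", "squeeze": 30}}

```text
time: 2.07
position: [0.5767, -0.0071, 0.1641]
tool_rot: [0.707, 0.707, -0.003, -0.003]
ft_force: [-0.8, -0.6, -1.4]
width: 0.0855
gripper_force: 0.0
```

Run:
```python
from h import *
o=get_obs();print(o['time'],o['position'].round(4),o['tool_rot'].round(3))
for n in ['scene','side','wrist']:
    s=shot(n); find(s,['cap','knob'])
```

```text
2.0667 [ 0.5767 -0.0071  0.1641] [ 0.707  0.707 -0.003 -0.003]
scene cap 0.67 [ 0.5818 -0.0066  0.0522]
scene cap 0.67 [ 0.6755 -0.2289 -0.0007]
scene knob 0.79 [ 0.4898  0.3511 -0.0059]
scene knob 0.69 [ 0.5145  0.4436 -0.0038]
side cap 0.95 [ 0.5799 -0.0097  0.0568]
side cap 0.48 [ 0.6725 -0.2287  0.0008]
side knob 0.72 [ 0.4865  0.3521 -0.0011]
side knob 0.57 [ 0.5174  0.4421 -0.0023]
side knob 0.5 [0.6465 0.4295 0.0026]
wrist cap 0.6 [ 0.6731 -0.2215  0.0027]
wrist cap 0.58 [ 0.5831 -0.0054  0.0575]
wrist knob 0.69 [ 0.5815 -0.006   0.0542]
```

Emit:
{"fn": "jog_arm", "kwargs": {"plan": "0 0.2 1 0 0 0 1; 0 0 1 0 0 0 1; 0 0 1 0 0 0 1; 0 0 1 0 0 0 1; 0 0 0.7 0 0 0 1"}}

```text
time: 2.93
position: [0.5856, -0.0063, 0.0718]
tool_rot: [0.707, 0.707, -0.0, -0.0]
ft_force: [0.3, -0.6, -0.1]
width: 0.0856
gripper_force: 0.0
```

Emit:
{"fn": "jog_arm", "kwargs": {"plan": "0 0 0 0 0 0 1; 0 0 0 0 0 0 0; 0 0 0 0 0 0 -1; 0 0 0 0 0 0 -1; 0 0 0 0 0 0 -1"}}

```text
time: 3.35
position: [0.5846, -0.0064, 0.0745]
tool_rot: [0.707, 0.707, -0.001, -0.001]
ft_force: [-7.7, -0.4, 8.9]
width: 0.0435
gripper_force: 29.2
```

Emit:
{"fn": "jog_arm", "kwargs": {"plan": "0 0 0 0 0 0 -1; 0 0 0 0 0 0 -1; 0 0 0 0 0 0 -1; 0 0 0 0 0 0 -1; 0 0 0 0 0 0 -1"}}

```text
time: 3.77
position: [0.5846, -0.0064, 0.0745]
tool_rot: [0.707, 0.707, -0.001, -0.001]
ft_force: [-6.2, 0.5, 8.9]
width: 0.0435
gripper_force: 29.4
```

Emit:
{"fn": "jog_arm", "kwargs": {"plan": "0 0 -0.5 0 0 0 -1; 0 0 -1 0 0 0 -1; 0 0 -1 0 0 0 -1; 0 0 -1 0 0 0 -1; 0 0 -0.5 0 0 0 -1"}}

```text
time: 4.18
position: [0.5881, -0.0064, 0.1571]
tool_rot: [0.707, 0.707, 0.002, 0.002]
ft_force: [0.5, 0.1, 0.2]
width: 0.0435
gripper_force: 30.6
```

Emit:
{"fn": "jog_arm", "kwargs": {"plan": "-0.5 -0.2 0 0 0 0 -1; -1 -0.4 0 0 0 0 -1; -1 -0.4 0 0 0 0 -1; -1 -0.4 0 0 0 0 -1; -1 -0.4 0 0 0 0 -1"}}

```text
time: 4.6
position: [0.5486, -0.0981, 0.1525]
tool_rot: [0.707, 0.707, -0.001, -0.0]
ft_force: [0.1, -0.1, -1.7]
width: 0.0433
gripper_force: 30.6
```

Emit:
{"fn": "jog_arm", "kwargs": {"plan": "-1 -0.4 0 0 0 0 -1; -1 -0.4 0 0 0 0 -1; -1 -0.4 0 0 0 0 -1; -1 -0.4 0 0 0 0 -1; -1 -0.4 0 0 0 0 -1"}}

```text
time: 5.02
position: [0.5084, -0.198, 0.1525]
tool_rot: [0.707, 0.707, -0.0, -0.0]
ft_force: [-0.6, -1.5, -0.0]
width: 0.0435
gripper_force: 30.6
```

Emit:
{"fn": "jog_arm", "kwargs": {"plan": "-1 -0.4 0 0 0 0 -1; -1 -0.4 0 0 0 0 -1; -1 -0.4 0 0 0 0 -1; -1 -0.4 0 0 0 0 -1; -0.5 -0.2 0 0 0 0 -1"}}

```text
time: 5.43
position: [0.4713, -0.2898, 0.1526]
tool_rot: [0.708, 0.706, -0.001, -0.0]
ft_force: [0.1, -0.2, 0.0]
width: 0.0436
gripper_force: 30.6
```

Run:
```python
from h import *
o=get_obs();print(o['time'],o['position'].round(4),o['tool_rot'].round(3),o['width'],o['gripper_force'])
for n in ['scene','side']:
    s=shot(n); find(s,['cap','tray'])
```

```text
5.4333 [ 0.4713 -0.2898  0.1526] [ 0.708  0.706 -0.001 -0.   ] 0.04355905891276844 30.595519747585058
scene cap 0.61 [ 0.4683 -0.2935  0.1332]
scene cap 0.57 [ 0.6788 -0.2287 -0.0023]
scene tray 0.82 [ 0.4445 -0.3436 -0.0011]
side cap 0.58 [ 0.4723 -0.2899  0.1317]
side cap 0.43 [ 6.750e-01 -2.299e-01  3.000e-04]
side tray 0.71 [ 0.4475 -0.3441 -0.0011]
side tray 0.29 [0.7523 0.0661 0.0019]
```

Emit:
{"fn": "jog_arm", "kwargs": {"plan": "-0.9 -0.4 0 0 0 0 -1; -0.9 -0.4 0.5 0 0 0 -1; -0.9 -0.4 1 0 0 0 -1; 0 0 1 0 0 0 -1; 0 0 1 0 0 0 -1"}}

```text
time: 6.15
position: [0.4502, -0.3407, 0.0827]
tool_rot: [0.707, 0.707, 0.0, 0.0]
ft_force: [0.9, 1.7, -0.3]
width: 0.0436
gripper_force: 30.6
```

Emit:
{"fn": "jog_arm", "kwargs": {"plan": "0 0 1 0 0 0 -1; 0 0 0.7 0 0 0 -1; 0 0 0.4 0 0 0 -1; 0 0 0.3 0 0 0 -1; 0 0 0 0 0 0 -1"}}

```text
time: 6.57
position: [0.4501, -0.3394, 0.0345]
tool_rot: [0.707, 0.708, 0.0, -0.001]
ft_force: [0.4, -0.3, -0.5]
width: 0.0434
gripper_force: 30.6
```

Emit:
{"fn": "jog_arm", "kwargs": {"plan": "0 0 0 0 0 0 0.4; 0 0 0 0 0 0 0.4; 0 0 0 0 0 0 0.4; 0 0 0 0 0 0 0.4; 0 0 0 0 0 0 0.4"}}

```text
time: 6.98
position: [0.4503, -0.3406, 0.0358]
tool_rot: [0.707, 0.707, 0.0, 0.0]
ft_force: [0.2, -0.4, 0.2]
width: 0.0596
gripper_force: 0.0
```

Emit:
{"fn": "jog_arm", "kwargs": {"plan": "0 0 -0.5 0 0 0 0.4; 0 0 -1 0 0 0 0.4; 0 0 -1 0 0 0 0.4; 0 0 -1 0 0 0 1; 0 0 -1 0 0 0 1"}}

```text
time: 7.4
position: [0.45, -0.3405, 0.1271]
tool_rot: [0.707, 0.707, 0.0, 0.0]
ft_force: [-0.7, -0.0, -0.5]
width: 0.0814
gripper_force: 0.0
```

Run:
```python
from h import *
o=get_obs();print(o['time'],o['position'].round(4),o['tool_rot'].round(3),o['width'],o['gripper_force'])
for n in ['scene','side']:
    s=shot(n,n+'1.png'); find(s,['cap','tray','spindle_top','knob'])
```

```text
7.4 [ 0.45   -0.3405  0.1271] [0.707 0.707 0.    0.   ] 0.08143259506789173 0.0
scene cap 0.76 [ 0.4505 -0.3419  0.0027]
scene cap 0.55 [ 0.6785 -0.2278 -0.0058]
scene tray 0.61 [ 0.4465 -0.3453 -0.0016]
scene spindle_top 0.49 [ 0.5827 -0.0108  0.0868]
scene knob 0.82 [ 0.4852  0.3521 -0.0059]
scene knob 0.45 [ 0.5133  0.4451 -0.0037]
side cap 0.71 [ 0.4479 -0.3436  0.0074]
side cap 0.47 [ 0.6756 -0.229   0.0027]
side tray 0.66 [ 0.4472 -0.3443 -0.0016]
side tray 0.36 [ 0.588  -0.0064  0.0866]
side spindle_top 0.72 [ 0.453  -0.3518  0.0265]
side spindle_top 0.59 [ 0.5854 -0.0077  0.0855]
side spindle_top 0.46 [ 0.4313  0.0295 -0.0029]
side knob 0.84 [ 0.4866  0.3529 -0.0009]
side knob 0.82 [ 0.5205  0.4424 -0.0042]
```

View pics/side1.png

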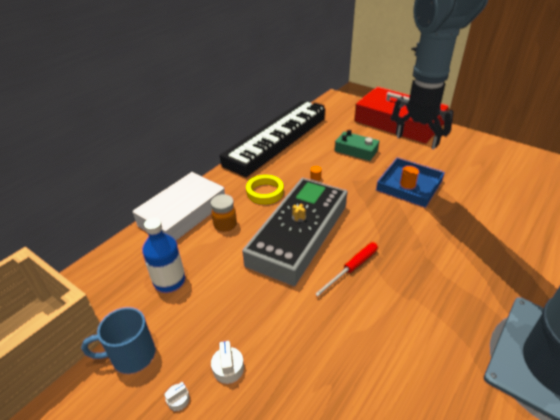

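The side view shows the cap upright in the tray at about (409,177), the bare brass spindle at (299,213) and the big knob at (227,362). Next I move over the spindle for a close wrist look.

Emit:
{"fn": "jog_arm", "kwargs": {"plan": "0.5 0.2 -1 0 0 0 1; 1 0.4 -1 0 0 0 1; 1 0.4 -1 0 0 0 1; 1 0.4 0 0 0 0 1; 1 0.4 0 0 0 0 1"}}

```text
time: 8.32
position: [0.4869, -0.2499, 0.1863]
tool_rot: [0.707, 0.707, 0.0, 0.001]
ft_force: [-0.3, -0.5, 0.0]
width: 0.0854
gripper_force: 0.0
```

Emit:
{"fn": "jog_arm", "kwargs": {"plan": "1 0.4 0 0 0 0 1; 1 0.4 0 0 0 0 1; 1 0.4 0 0 0 0 1; 1 0.4 0 0 0 0 1; 1 0.4 0 0 0 0 1"}}

```text
time: 8.73
position: [0.526, -0.1494, 0.1849]
tool_rot: [0.707, 0.707, -0.0, -0.0]
ft_force: [0.4, 0.3, 0.5]
width: 0.0851
gripper_force: 0.0
```

Emit:
{"fn": "jog_arm", "kwargs": {"plan": "1 0.4 0 0 0 0 1; 1 0.4 0 0 0 0 1; 1 0.4 0 0 0 0 1; 1 0.4 0 0 0 0 1; 1 0.4 0 0 0 0 1"}}

```text
time: 9.15
position: [0.566, -0.0494, 0.1848]
tool_rot: [0.707, 0.707, -0.0, -0.0]
ft_force: [0.6, -0.2, 0.3]
width: 0.0854
gripper_force: 0.0
```

Emit:
{"fn": "jog_arm", "kwargs": {"plan": "1 0.3 0 0 0 0 1; 0.8 0.3 0 0 0 0 1; 0 0 0 0 0 0 1; 0 0 0 0 0 0 1; 0 0 0 0 0 0 1"}}

```text
time: 9.57
position: [0.5775, -0.0157, 0.1849]
tool_rot: [0.707, 0.707, -0.001, -0.0]
ft_force: [-0.2, -0.3, -0.5]
width: 0.0855
gripper_force: 0.0
```

Run:
```python
from h import *
o=get_obs();print(o['time'],o['position'].round(4),o['tool_rot'].round(3))
s=shot('wrist','w2.png'); find(s,['spindle_top'])
for r in cut_out('spindle_top',s):
    m=r['pixels'].astype(np.uint8);ys,xs=np.nonzero(m);print(r['conf'],m.sum(),xs.mean(),ys.mean())
u,v=int(xs.mean()),int(ys.mean())
c=s['color'][v-50:v+50,u-66:u+67][:,:,::-1];cv2.imwrite('pics/w2c.png',cv2.resize(c,None,fx=6,fy=6,interpolation=cv2.INTER_CUBIC));print(u-66,v-50)
```

```text
9.5667 [ 0.5775 -0.0157  0.1849] [ 0.707  0.707 -0.001 -0.   ]
wrist spindle_top 0.8 [ 0.5863 -0.0083  0.0871]
0.61 861 284.2137049941928 195.6747967479675
218 145
```

View pics/w2c.png

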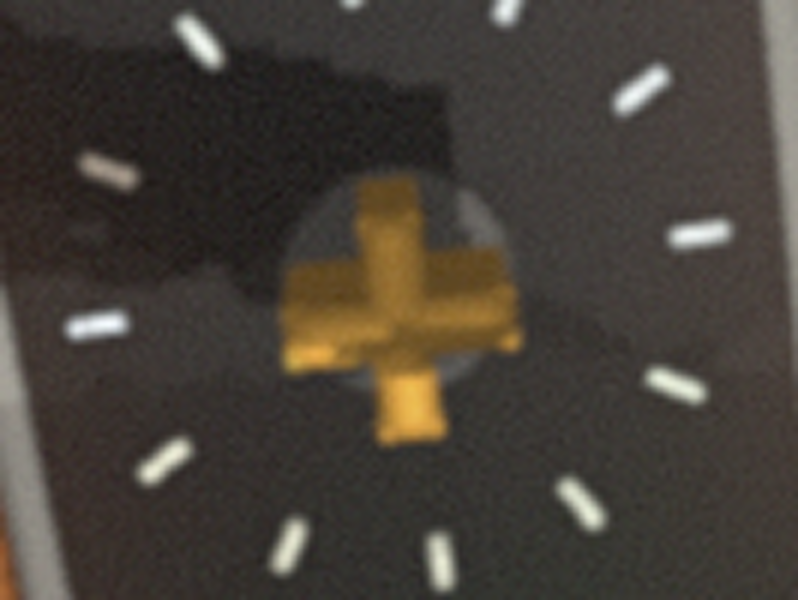

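The crop shows the bare brass cross centred near full-image (284,196), with one spline nearly along image-horizontal. I'll fit its position and yaw by matching a projected model.

```bash
cat >> h.py <<'E'
def proj(s,P):
    p=(np.asarray(P)-s['M'][:3,3])@s['M'][:3,:3]*[1,-1,-1]
    f=210/np.tan(np.radians(s['vertical_fov']/2))
    if s['n']=='wrist':
        r=np.linalg.norm(p[:,:2],axis=1)+1e-12; q=p[:,:2]/r[:,None]*np.arctan2(r,p[:,2])[:,None]*f
    else: q=p[:,:2]/p[:,2:]*f
    return q+[s['cx'],s['cy']]
def box(a,b,z0,z1,rd=0):
    L=[(a,b,z0),(a,b,z1-rd)]+([(a-rd*(1-np.sin(t)),b-rd*(1-np.sin(t)),z1-rd*(1-np.cos(t))) for t in (0,.4,.8,1.2)] if rd else [])
    return np.array([(i*x,j*y,z) for x,y,z in L for i in(1,-1) for j in(1,-1)])
def render(s,parts,x,y,w,K=8):
    m=np.zeros((420,560),np.uint8);c,d=np.cos(w),np.sin(w);m=np.zeros((420*2,560*2),np.uint8)
    for P in parts:
        Q=np.c_[c*P[:,0]-d*P[:,1]+x,d*P[:,0]+c*P[:,1]+y,P[:,2]]
        h=cv2.convexHull(proj(s,Q).astype(np.float32)*2+.5)
        cv2.fillConvexPoly(m,np.round(h*16).astype(np.int32),255,shift=4)
    return cv2.resize(m,(560,420),interpolation=cv2.INTER_AREA)/255.
def fit(s,mask,parts,x0,yaws):
    from scipy.optimize import minimize
    best=None
    f=lambda p:np.abs(render(s,parts,p[0]/1e3,p[1]/1e3,p[2]/20)-mask).sum()/mask.sum()
    for w in yaws:
        r=minimize(f,[x0[0]*1e3,x0[1]*1e3,w*20],method='Nelder-Mead',options=dict(initial_simplex=[[x0[0]*1e3+a,x0[1]*1e3+b,w*20+c] for a,b,c in((0,0,0),(4,0,0),(0,4,0),(0,0,4))],xatol=.02,fatol=1e-4))
        if best is None or r.fun<best.fun: best=r
    return best.x[0]/1e3,best.x[1]/1e3,np.degrees(best.x[2]/20),best.fun
def near(s,x,y,z,rad):
    c=proj(s,[[x,y,z]])[0];g=np.mgrid[:420,:560];return np.hypot(g[1]-c[0],g[0]-c[1])<rad
CROSS=[box(.015,.004,.055,.087,.0039),box(.004,.015,.055,.087,.0039)]
def brass(s):
    h=cv2.cvtColor(s['color'],cv2.COLOR_RGB2HSV);return (h[...,0]>10)&(h[...,0]<30)&(h[...,1]>130)&(h[...,2]>50)
E
python3 - <<'E'
from h import *
for n,rad in(('wrist',32),('wrist',32),('scene',18),('side',18)):
    s=shot(n); m=(brass(s)&near(s,.585,-.008,.075,rad)).astype(float)
    print(n,m.sum(),np.round(fit(s,m,CROSS,(.585,-.009),np.radians([-35,-15,0,15,35])),4))
print(get_obs()['position'])
E
```

```text
wrist 902.0 [ 0.582  -0.0105  6.6927  0.1107]
wrist 897.0 [ 0.5819 -0.0104  6.1848  0.1141]
scene 112.0 [ 0.5809 -0.0088  6.3991  0.1496]
side 193.0 [ 0.5846 -0.0125  6.9488  0.083 ]
[ 0.57790797 -0.01495924  0.18533593]
```

Emit:
{"fn": "jog_arm", "kwargs": {"plan": "0.5 -0.1 0 0 0 0 1; 1 -0.25 0 0 0 0 1; 1 -0.25 0 0 0 0 1; 1 -0.25 0 0 0 0 1; 1 -0.25 0 0 0 0 1"}}

```text
time: 10.33
position: [0.5554, 0.0773, 0.1853]
tool_rot: [0.707, 0.707, 0.0, -0.0]
ft_force: [0.1, -0.1, 0.6]
width: 0.0854
gripper_force: 0.0
```

Emit:
{"fn": "jog_arm", "kwargs": {"plan": "1 -0.25 0 0 0 0 1; 1 -0.25 0 0 0 0 1; 1 -0.25 0 0 0 0 1; 1 -0.25 0 0 0 0 1; 1 -0.25 0 0 0 0 1"}}

```text
time: 10.75
position: [0.5302, 0.1774, 0.1854]
tool_rot: [0.707, 0.707, 0.0, -0.0]
ft_force: [-0.1, 0.2, 0.7]
width: 0.0854
gripper_force: 0.0
```

Emit:
{"fn": "jog_arm", "kwargs": {"plan": "1 -0.25 0 0 0 0 1; 1 -0.25 0 0 0 0 1; 1 -0.25 0 0 0 0 1; 1 -0.25 0.5 0 0 0 1; 1 -0.25 0.5 0 0 0 1"}}

```text
time: 11.17
position: [0.5056, 0.2776, 0.1656]
tool_rot: [0.707, 0.707, 0.001, 0.0]
ft_force: [0.1, -0.3, -0.2]
width: 0.0855
gripper_force: 0.0
```

Emit:
{"fn": "jog_arm", "kwargs": {"plan": "1 -0.25 0.5 0 0 0 1; 1 -0.25 0 0 0 0 1; 0.9 -0.2 0 0 0 0 1; 0 0 0 0 0 0 1; 0 0 0 0 0 0 1"}}

```text
time: 11.58
position: [0.4909, 0.3352, 0.1552]
tool_rot: [0.706, 0.708, 0.0, -0.0]
ft_force: [0.2, -1.4, 0.6]
width: 0.0852
gripper_force: 0.0
```

Run:
```python
from h import *
o=get_obs();print(o['time'],o['position'].round(4),o['tool_rot'].round(3))
s=shot('wrist','w3.png'); find(s,['knob'])
```

```text
11.5833 [0.4909 0.3352 0.1552] [ 0.706  0.708  0.    -0.   ]
wrist knob 0.88 [ 0.4857  0.3525 -0.0017]
```

View pics/w3.png

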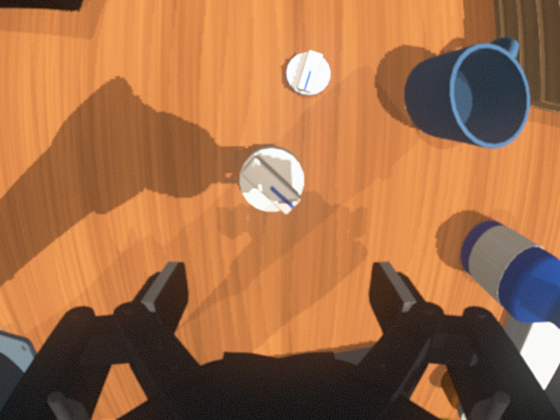

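The wrist view shows the big knob at about (272,180). Its grip bar runs from (255,160) to (293,208) with the blue end at lower right, and the small knob is at (308,73). Next I'll fit the yaw.

Run:
```python
from h import *
t=np.linspace(0,2*np.pi,40)
KN=[np.array([(.028*np.cos(a),.028*np.sin(a),z) for a in t for z in(0,.026)]),box(.025,.009,.026,.05)]
s=shot('wrist')
h=cv2.cvtColor(s['color'],cv2.COLOR_RGB2HSV); roi=near(s,.4857,.3525,.03,45)
m=np.logical_not((h[...,0]<25)&(h[...,1]>100))&roi&(h[...,2]>70)
n,l,st,_=cv2.connectedComponentsWithStats(m.astype(np.uint8)); k=1+np.argmax(st[1:,4]); m=(l==k)
m=cv2.morphologyEx(m.astype(np.uint8),cv2.MORPH_CLOSE,np.ones((5,5))).astype(float)
r=fit(s,m,KN,(.486,.3525),np.radians([-70,-50,-30]));print(m.sum(),np.round(r,4))
b=(h[...,0]>95)&(h[...,0]<135)&(h[...,1]>90)&near(s,.4857,.3525,.05,35)
v,u=np.nonzero(b);P=np.array([hit(s,a,c,.05)[:2] for a,c in zip(u,v)])
q=P-P.mean(0);w,V=np.linalg.eigh(q.T@q);print('blue',len(u),P.mean(0).round(4),w,np.degrees(np.arctan2(*V[::-1,1])))
c=proj(s,[[.486,.3525,.03]])[0].astype(int);x0,y0=c[0]-60,c[1]-45
im=cv2.resize(s['color'][y0:y0+90,x0:x0+120,::-1],None,fx=6.6,fy=6.6,interpolation=cv2.INTER_CUBIC)
x,y,w=r[0],r[1],np.radians(r[2]);C,S=np.cos(w),np.sin(w)
for z,col in((.05,(0,255,0)),(.026,(0,0,255))):
    Q=[(x+C*a-S*d,y+S*a+C*d,z) for a,d in((.025,.009),(.025,-.009),(-.025,-.009),(-.025,.009))]
    cv2.polylines(im,[((proj(s,Q)-[x0,y0]+.5)*6.6).astype(np.int32)],True,col,1)
cv2.imwrite('pics/w4.png',im)
print(get_obs()['position'].round(4))
```

```text
3505.0 [ 4.84400e-01  3.50300e-01 -4.20353e+01  2.46000e-02]
blue 42 [0.4922 0.3432] [6.91808276e-06 1.24711081e-03] 137.3327923980509
[0.4924 0.3323 0.1553]
```

View pics/w4.png

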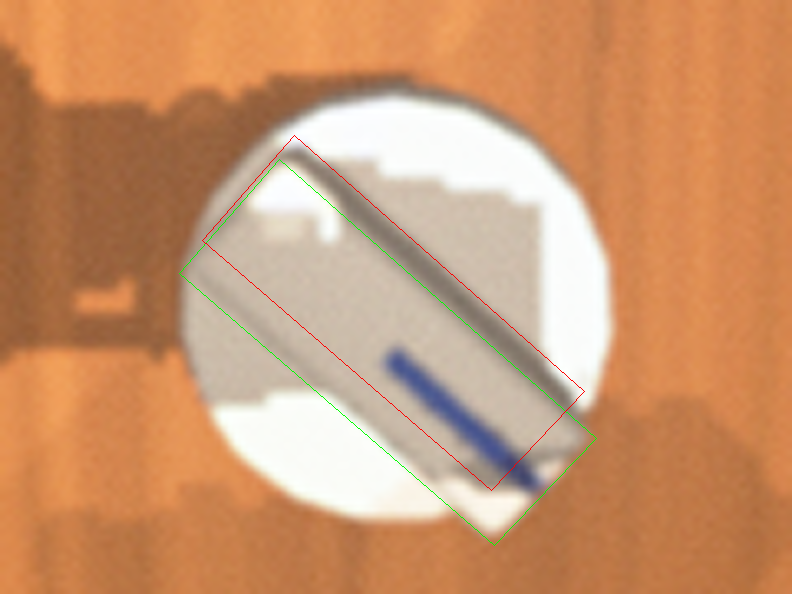

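The fit lies cleanly on the bar: yaw -42.3°, centre (0.4844, 0.3503). I'll centre over it and turn the tool by 48°.

Emit:
{"fn": "jog_arm", "kwargs": {"plan": "0.9 -0.4 0 0 0 0 1; 0 0 0 0 0 -0.23 1; 0 0 0 0 0 -0.23 1; 0 0 0 0 0 -0.23 1; 0 0 0 0 0 -0.23 1"}}

```text
time: 12.15
position: [0.4846, 0.3503, 0.1554]
tool_rot: [0.516, 0.856, -0.0, 0.0]
ft_force: [0.8, -0.6, -1.1]
width: 0.0854
gripper_force: 0.0
```

Emit:
{"fn": "jog_arm", "kwargs": {"plan": "0 0 0 0 0 -0.23 1; 0 0 0 0 0 -0.23 1; 0 0 0 0 0 -0.22 1; 0 0 0 0 0 0 1; 0 0 0 0 0 0 1"}}

```text
time: 12.57
position: [0.4845, 0.3505, 0.1553]
tool_rot: [0.361, 0.933, -0.0, 0.0]
ft_force: [-0.7, 0.5, 0.8]
width: 0.0854
gripper_force: 0.0
```

```bash
cat >> h.py <<'E'
t=np.linspace(0,2*np.pi,40)
KN=[np.array([(.028*np.cos(a),.028*np.sin(a),z) for a in t for z in(0,.026)]),box(.025,.009,.026,.05)]
def knobmask(s,x,y,z,rad):
    h=cv2.cvtColor(s['color'],cv2.COLOR_RGB2HSV)
    m=np.logical_not((h[...,0]<25)&(h[...,1]>100))&near(s,x,y,z,rad)&(h[...,2]>70)
    n,l,st,_=cv2.connectedComponentsWithStats(m.astype(np.uint8)); k=1+np.argmax(st[1:,4])
    return cv2.morphologyEx((l==k).astype(np.uint8),cv2.MORPH_CLOSE,np.ones((5,5))).astype(float)
def state():
    o=get_obs();Rm=T(o)[:3,:3]
    print('t',round(float(o['time']),2),'pos',o['position'].round(4),'yaw_y',np.degrees(np.arctan2(Rm[1,1],Rm[0,1])).round(2),'z',Rm[:,2].round(3),'F',o['ft_force'].round(1),'w',round(float(o['width']),4),'j7',o['qpos'].round(2));return o
def goto(x,y,yaw=None):
    o=get_obs();d=T(o)[:3,:3].T@(np.array([x,y,0])-np.r_[o['position'][:2],0])/.02
    print('shift units',d.round(2))
E
python3 - <<'E'
from h import *
state()
s=shot('wrist'); r=fit(s,knobmask(s,.4844,.3503,.03,45),KN,(.486,.3525),np.radians([-50,-35]));print(np.round(r,4))
goto(.4844,.3503);goto(r[0],r[1])
E
```

```text
t 12.57 pos [0.4845 0.3505 0.1553] yaw_y 47.7 z [ 0. -0. -1.] F [-0.7  0.5  0.8] w 0.0854 j7 [-0.48  0.56 -0.31  1.73  0.21  0.89 -0.04]
[ 4.84400e-01  3.50500e-01 -4.38852e+01  2.03000e-02]
shift units [-0.01 -0.01  0.  ]
shift units [-0.01 -0.01  0.  ]
```

Emit:
{"fn": "jog_arm", "kwargs": {"plan": "0 0 0.7 0 0 0 1; 0 0 1 0 0 0 1; 0 0 1 0 0 0 1; 0 0 1 0 0 0 1; 0 0 1 0 0 0 1"}}

```text
time: 13.03
position: [0.4842, 0.3513, 0.0606]
tool_rot: [0.36, 0.933, 0.0, 0.0]
ft_force: [0.2, 0.1, -0.5]
width: 0.0852
gripper_force: 0.0
```

Emit:
{"fn": "jog_arm", "kwargs": {"plan": "0 0 0.8 0 0 0 0.6; 0 0 0.5 0 0 0 0.3; 0 0 0.2 0 0 0 0; 0 0 0 0 0 0 -0.2; 0 0 0 0 0 0 -0.3"}}

```text
time: 13.45
position: [0.4844, 0.3519, 0.0319]
tool_rot: [0.359, 0.933, 0.0, 0.0]
ft_force: [0.1, -0.1, -0.3]
width: 0.03
gripper_force: 0.0
```

Emit:
{"fn": "jog_arm", "kwargs": {"plan": "0 0 0 0 0 0 -1; 0 0 0 0 0 0 -1; 0 0 0 0 0 0 -1; 0 0 0 0 0 0 -1; 0 0 0 0 0 0 -1", "squeeze": 60}}

```text
time: 13.87
position: [0.4849, 0.3523, 0.0326]
tool_rot: [0.358, 0.934, 0.001, 0.001]
ft_force: [-0.2, 0.2, 6.4]
width: 0.0165
gripper_force: 60.8
```

Emit:
{"fn": "jog_arm", "kwargs": {"plan": "0 0 0 0 0 0 -1; 0 0 0 0 0 0 -1; 0 0 0 0 0 0 -1; 0 0 -0.3 0 0 0 -1; 0 0 -0.5 0 0 0 -1"}}

```text
time: 14.28
position: [0.4833, 0.3509, 0.0471]
tool_rot: [0.358, 0.934, -0.001, -0.0]
ft_force: [0.4, 0.3, -0.8]
width: 0.0167
gripper_force: 59.8
```

Emit:
{"fn": "jog_arm", "kwargs": {"plan": "0 0 -1 0 0 0 -1; 0 0 -1 0 0 0 -1; 0 0 -1 0 0 0 -1; 0 0 -1 0 0 0 -1; 0 0 -1 0 0 0 -1"}}

```text
time: 14.7
position: [0.4838, 0.3514, 0.149]
tool_rot: [0.358, 0.934, 0.0, 0.0]
ft_force: [0.2, 0.5, -1.7]
width: 0.0164
gripper_force: 59.8
```

Run:
```python
from h import *
o=state()
s=shot('wrist','w5.png')
for n in('side','scene'):
    q=shot(n);find(q,['knob'])
goto(.582,-.0105)
```

```text
t 14.7 pos [0.4838 0.3514 0.149 ] yaw_y 48.0 z [ 0.  0. -1.] F [ 0.2  0.5 -1.7] w 0.0164 j7 [-0.48  0.57 -0.31  1.73  0.21  0.87 -0.04]
side knob 0.8 [0.4894 0.3527 0.1172]
side knob 0.79 [ 0.5192  0.4445 -0.0063]
scene knob 0.48 [0.4863 0.3509 0.1098]
scene knob 0.4 [ 0.5143  0.4443 -0.004 ]
shift units [-1.575e+01 -1.014e+01  1.000e-02]
```

View pics/w5.png

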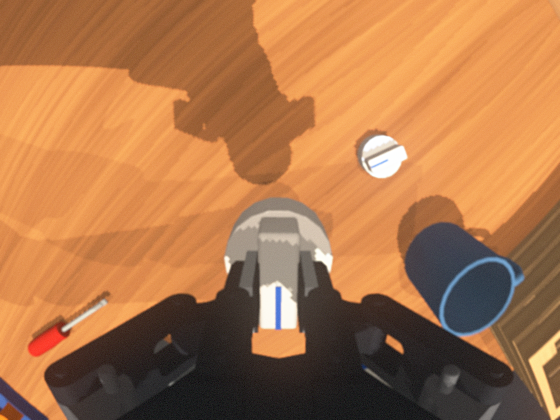

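The wrist view shows the knob held squarely by its bar, with the blue end towards the palm at (279,310). I'll turn back 41.5° and carry it over to the spindle.

Emit:
{"fn": "jog_arm", "kwargs": {"plan": "0 0 -0.5 0 0 0.23 -1; 0 0 -0.5 0 0 0.23 -1; 0 0 0 0 0 0.23 -1; 0 0 0 0 0 0.23 -1; 0 0 0 0 0 0.23 -1"}}

```text
time: 15.37
position: [0.4833, 0.3509, 0.1661]
tool_rot: [0.621, 0.784, -0.001, -0.0]
ft_force: [0.1, -0.3, -0.9]
width: 0.0169
gripper_force: 59.8
```

Emit:
{"fn": "jog_arm", "kwargs": {"plan": "0 0 0 0 0 0.23 -1; -0.5 0.1 0 0 0 0 -1; -1 0.15 0 0 0 0 -1; -1 0.15 0 0 0 0 -1; -1 0.15 0 0 0 0 -1"}}

```text
time: 15.78
position: [0.5027, 0.2813, 0.1662]
tool_rot: [0.664, 0.748, -0.001, -0.0]
ft_force: [-0.1, -0.0, -1.7]
width: 0.0164
gripper_force: 59.8
```

Emit:
{"fn": "jog_arm", "kwargs": {"plan": "-1 0.15 0 0 0 0 -1; -1 0.15 0 0 0 0 -1; -1 0.15 0 0 0 0 -1; -1 0.15 0 0 0 0 -1; -1 0.15 0 0 0 0 -1"}}

```text
time: 16.2
position: [0.529, 0.1834, 0.1664]
tool_rot: [0.664, 0.748, -0.001, -0.0]
ft_force: [0.3, 0.2, -1.2]
width: 0.0164
gripper_force: 59.8
```

Emit:
{"fn": "jog_arm", "kwargs": {"plan": "-1 0.15 0 0 0 0 -1; -1 0.15 0 0 0 0 -1; -1 0.15 0 0 0 0 -1; -1 0.15 0 0 0 0 -1; -1 0.15 0 0 0 0 -1"}}

```text
time: 16.62
position: [0.5551, 0.0859, 0.1664]
tool_rot: [0.664, 0.748, -0.001, -0.0]
ft_force: [0.5, 0.9, -0.3]
width: 0.0168
gripper_force: 59.8
```

Run:
```python
from h import *
o=state(); goto(.582,-.0105)
s=shot('wrist')
A=np.array(s['tool_from_camera']);s2=dict(s,M=A)
for v in(218,232,329):print(v,'tool x at top',hit(s2,279,v,-.0174).round(4),'at bar foot',hit(s2,279,v,.0066).round(4))
# spindle seen past knob?
m=(brass(s)&near(s,.582,-.0105,.075,40));print(m.sum())
# skirt far arc top row at z_tool=.0066(top)
```

```text
t 16.62 pos [0.5551 0.0859 0.1664] yaw_y 6.81 z [-0.002 -0.001 -1.   ] F [ 0.5  0.9 -0.3] w 0.0168 j7 [-0.16  0.47 -0.1   1.83  0.06  0.85 -0.17]
shift units [-4.95  0.76  0.  ]
218 tool x at top [ 0.0302  0.0001 -0.0174] at bar foot [0.0222 0.0001 0.0066]
232 tool x at top [ 0.0242  0.0001 -0.0174] at bar foot [0.015  0.0001 0.0066]
329 tool x at top [-0.0256  0.0001 -0.0174] at bar foot [-0.0444  0.0002  0.0066]
108
```

Emit:
{"fn": "jog_arm", "kwargs": {"plan": "-1 0.15 0 0 0 0 -1; -1 0.15 0 0 0 0 -1; -1 0.15 0 0 0 0 -1; -0.8 0.15 0 0 0 0 -1; -0.2 0.1 0 0 0 0 -1"}}

```text
time: 17.08
position: [0.5785, 0.0057, 0.1664]
tool_rot: [0.666, 0.746, -0.001, 0.0]
ft_force: [1.0, -0.8, -1.1]
width: 0.0164
gripper_force: 59.8
```

Emit:
{"fn": "jog_arm", "kwargs": {"plan": "0 0 0.3 0 0 0 -1; 0 0 0.3 0 0 0 -1; 0 0 0 0 0 0 -1; 0 0 0 0 0 0 -1; 0 0 0 0 0 0 -1"}}

```text
time: 17.5
position: [0.5785, 0.0114, 0.155]
tool_rot: [0.664, 0.747, -0.0, -0.0]
ft_force: [0.3, -0.3, -0.2]
width: 0.0166
gripper_force: 59.8
```

Run:
```python
from h import *
o=state(); goto(.5819,-.0097)
ims=[]
for n in('side','scene'):
    s=shot(n);find(s,['spindle_top','knob'])
    c=proj(s,[[.582,-.01,.09]])[0].astype(int)
    m=(brass(s)&near(s,.582,-.0105,.07,18)).astype(float);print(m.sum())
    ims.append(cv2.resize(s['color'][c[1]-40:c[1]+40,c[0]-26:c[0]+27,::-1],None,fx=7,fy=7,interpolation=cv2.INTER_CUBIC))
cv2.imwrite('pics/c6.png',np.hstack(ims))
```

```text
t 17.5 pos [0.5785 0.0114 0.155 ] yaw_y 6.72 z [-0.001  0.    -1.   ] F [ 0.3 -0.3 -0.2] w 0.0166 j7 [-0.04  0.51 -0.08  1.79  0.05  0.84 -0.02]
shift units [-1.07  0.04 -0.  ]
side spindle_top 0.44 [ 0.5873 -0.0131  0.0858]
side knob 0.81 [0.5797 0.0096 0.1213]
side knob 0.81 [ 0.518   0.4469 -0.0047]
149.0
scene spindle_top 0.46 [ 0.5849 -0.0096  0.0845]
scene knob 0.64 [0.584  0.0103 0.1182]
scene knob 0.57 [ 0.5118  0.4434 -0.0015]
110.0
```

View pics/c6.png

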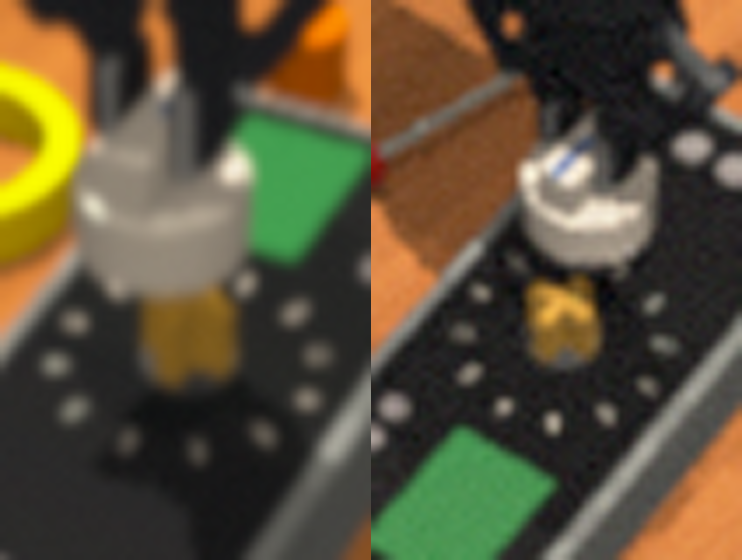

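Side crop (left) and scene crop (right) both show the knob above the spindle but still about 20 mm short in +y, which the measured pose confirms. I'll close that gap and descend to just above contact.

Emit:
{"fn": "jog_arm", "kwargs": {"plan": "-0.6 0.04 0 0 0 0 -1; -0.47 0 0 0 0 0 -1; 0 0 0.5 0 0 0 -1; 0 0 0.5 0 0 0 -1; 0 0 0.3 0 0 0 -1"}}

```text
time: 18.22
position: [0.5811, -0.0112, 0.1274]
tool_rot: [0.665, 0.746, -0.001, -0.001]
ft_force: [-0.9, 0.2, -1.2]
width: 0.0168
gripper_force: 59.8
```

Emit:
{"fn": "jog_arm", "kwargs": {"plan": "0 0 0 0 0 0 -1; 0 0 0 0 0 0 -1; 0 0 0 0 0 0 -1; 0 0 0 0 0 0 -1; 0 0 0 0 0 0 -1"}}

```text
time: 18.63
position: [0.5824, -0.0107, 0.1297]
tool_rot: [0.665, 0.747, 0.0, 0.0]
ft_force: [-0.2, -0.2, -1.0]
width: 0.0166
gripper_force: 59.8
```

Run:
```python
from h import *
o=state(); goto(.5819,-.0097)
```

```text
t 18.63 pos [ 0.5824 -0.0107  0.1297] yaw_y 6.62 z [ 0.001  0.    -1.   ] F [-0.2 -0.2 -1. ] w 0.0166 j7 [-0.    0.55 -0.08  1.8   0.06  0.79  0.01]
shift units [ 0.05 -0.02 -0.  ]
```

Emit:
{"fn": "jog_arm", "kwargs": {"plan": "0.05 -0.02 0.2 0 0 0 -1; 0 0 0.3 0 0 0 -1; 0 0 0.2 0 0 0 -1; 0 0 0.2 0 0 0 -1; 0 0 0 0 0 0 -1"}}

```text
time: 19.05
position: [0.5811, -0.0098, 0.1102]
tool_rot: [0.665, 0.747, -0.0, -0.0]
ft_force: [-0.3, 0.2, -1.0]
width: 0.0167
gripper_force: 59.8
```

The tool is 9 mm below first contact with no force, so the splines are meshing. I'll continue down.

Emit:
{"fn": "jog_arm", "kwargs": {"plan": "0 0 0.2 0 0 0 -1; 0 0 0.2 0 0 0 -1; 0 0 0.1 0 0 0 -1; 0 0 0.1 0 0 0 -1; 0 0 0 0 0 0 -1"}}

```text
time: 19.47
position: [0.5815, -0.0099, 0.0992]
tool_rot: [0.665, 0.747, -0.0, -0.0]
ft_force: [-1.9, -0.0, 3.1]
width: 0.0163
gripper_force: 60.4
```

Emit:
{"fn": "jog_arm", "kwargs": {"plan": "0 0 0.1 0 0 0 -1; 0 0 0 0 0 0 -1; 0 0 0 0 0 0 -1; 0 0 0 0 0 0 -1; 0 0 0 0 0 0 -1"}}

```text
time: 19.88
position: [0.5815, -0.0099, 0.0975]
tool_rot: [0.665, 0.747, 0.0, -0.0]
ft_force: [-3.1, 0.9, 4.9]
width: 0.0165
gripper_force: 60.6
```

Home, and the spring has begun to yield. Now I press towards the stop.

Emit:
{"fn": "jog_arm", "kwargs": {"plan": "0 0 0.1 0 0 0 -1; 0 0 0.1 0 0 0 -1; 0 0 0 0 0 0 -1; 0 0 0 0 0 0 -1; 0 0 0 0 0 0 -1"}}

```text
time: 20.3
position: [0.5816, -0.0099, 0.0936]
tool_rot: [0.665, 0.747, 0.0, -0.0]
ft_force: [-2.8, 1.2, 6.6]
width: 0.0167
gripper_force: 61.0
```

Emit:
{"fn": "jog_arm", "kwargs": {"plan": "0 0 0.05 0 0 0 -1; 0 0 0 0 0 0 -1; 0 0 0 0 0 0 -1; 0 0 0 0 0 0 -1; 0 0 0 0 0 0 -1"}}

```text
time: 20.72
position: [0.5817, -0.0098, 0.0933]
tool_rot: [0.665, 0.747, 0.0, 0.0]
ft_force: [-5.1, 0.8, 13.9]
width: 0.0166
gripper_force: 61.7
```

Emit:
{"fn": "jog_arm", "kwargs": {"plan": "0 0 0.05 0 0 0 -1; 0 0 0 0 0 0 -1; 0 0 0 0 0 0 -1; 0 0 0 0 0 0 -1; 0 0 0 0 0 0 -1"}}

```text
time: 21.13
position: [0.5818, -0.0099, 0.0932]
tool_rot: [0.665, 0.747, 0.0, 0.0]
ft_force: [-7.5, 0.8, 22.4]
width: 0.0165
gripper_force: 62.8
```

The force jump with the position stalled shows the spindle is at its stop. I'll ease back 1 mm and check.

Emit:
{"fn": "jog_arm", "kwargs": {"plan": "0 0 -0.05 0 0 0 -1; 0 0 0 0 0 0 -1; 0 0 0 0 0 0 -1; 0 0 0 0 0 0 -1; 0 0 0 0 0 0 -1"}}

```text
time: 21.55
position: [0.5817, -0.0099, 0.0933]
tool_rot: [0.665, 0.747, 0.0, 0.0]
ft_force: [-5.4, 1.0, 13.9]
width: 0.0164
gripper_force: 61.8
```

Run:
```python
from h import *
state()
ims=[]
for n in('side','scene'):
    s=shot(n);find(s,['knob','cap','screwdriver'])
    c=proj(s,[[.582,-.01,.09]])[0].astype(int)
    ims.append(cv2.resize(s['color'][c[1]-40:c[1]+40,c[0]-26:c[0]+27,::-1],None,fx=7,fy=7,interpolation=cv2.INTER_CUBIC))
cv2.imwrite('pics/c7.png',np.hstack(ims))
```

```text
t 21.55 pos [ 0.5817 -0.0099  0.0933] yaw_y 6.6 z [ 0.  0. -1.] F [-5.4  1.  13.9] w 0.0164 j7 [-0.01  0.6  -0.07  1.82  0.06  0.72  0.  ]
side knob 0.87 [ 0.5178  0.4421 -0.0023]
side knob 0.63 [ 0.5834 -0.0065  0.0626]
side cap 0.6 [ 0.4471 -0.3414  0.0042]
side cap 0.37 [ 0.6783 -0.2264  0.001 ]
side screwdriver 0.88 [ 0.431   0.0265 -0.0047]
scene knob 0.59 [ 0.5818 -0.0077  0.0538]
scene knob 0.46 [ 0.5127  0.4426 -0.0044]
scene knob 0.21 [ 0.6458  0.4346 -0.0019]
scene cap 0.53 [ 0.6784 -0.2239 -0.0029]
scene cap 0.5 [ 0.4511 -0.3422  0.0016]
scene screwdriver 0.6 [0.4298 0.0286 0.0008]
scene screwdriver 0.3 [ 0.457  -0.3398  0.0239]
```

View pics/c7.png

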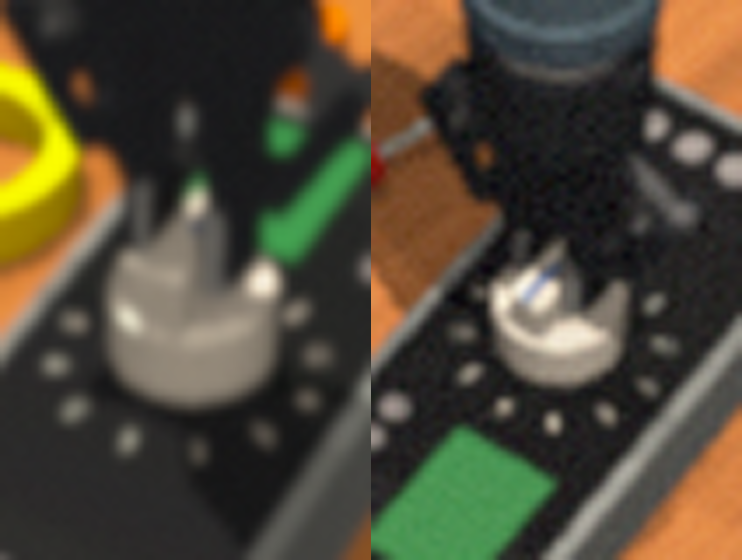

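Both crops show the knob upright and down near the face inside the tick ring, with no brass showing. Its underside is at about 0.06 m, as expected. The cap is still in the tray.

```bash
python3 -c "
from workcell import hand_in
print(hand_in())"
```

```text
the job is handed in; nothing more can be done
None
```

I handed the job in at about 22 s of the 66 s limit: the orange cap is in the tray, and the knob is meshed, fully home and held pressed at the spindle's stop with about 14 N; `hand_in()` gave no verdict.

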